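Find the hidden notch with the index pin

ROBOT

A 6-joint arm with a two-finger parallel gripper is mounted at the origin on a cart in front of the work surface, level with it; the furniture and walls round the work are solid. World frame = base frame: x ahead of the robot, y to its left, z up, the work surface at z = 0. Lengths are in mm, angles in rad, forces in N, time in s.
With the tool pointing down it reaches from about 275 to 875 mm from the base axis. Payload 12.5 kg.
Tool frame: the origin (TCP) lies between the finger pads; the fingertips stand ctrl.tip_extent ahead of it and the grasp point (between the pads) lies 6 mm ahead of it (ctrl.tip_extent is the distance from the TCP to the fingertips, in mm); z points along the fingers, y is the line along which they close (so a half turn about z gives the same grasp; the last joint's range is limited). The gripper opens to 85 mm and grips with 20 to 120 N. Pads are 22 mm wide; open, the fingers measure 114 mm over their backs; the gripper's body (76 mm by 85 mm) begins 54 mm behind the grasp point. The pads swing forward as they close: fully open they stand 13 mm farther back than shut.
Start: joints at [-1.377, 0.351, 1.652, -0, 1.139, -0.085], TCP at [151.381, -528.742, 256.29] pointing down, gripper open.
Joint ranges: [-2.75, 2.75], [-0.79, 2.1], [0.01, 2.65], [-1.57, 4.71], [0.07, 3.14], [-2.87, 2.87]. Speed limits (rad/s): [2.22, 2.22, 2.79, 3.14, 3.14, 3.14].

INTERFACE

Orientations are given as a unit quaternion [x, y, z, w].
In Python, from plant import ctrl, vision, ticket gives the robot as it stands.
- The arm moves only by the tool arm_command, never from a script. Its argument "increments" is a list of rows, each an object of numbers: "tx", "ty", "tz": the shift along the tool's x, y, z in mm; "roll": the turn about the tool's z in rad. In form: [{"tx": .., "ty": .., "tz": .., "roll": ..}, ...]. A call has 1 to 20 rows; each row shifts and turns the commanded pose from where the row before left it, along the tool's axes as they then stand; what a row does not reach is not made up. A row lasts 1/12 s, in which the tool goes at most 41.7 mm and 7.16 degrees, less where a joint would pass 70% of its speed; a pose out of reach is approached as far as the arm can. A call with a gripper value outside its range is refused whole. "gripper" is the opening in per cent of the stroke, from 0 (shut) to 100 (fully open), set as the call begins (left out, the last holds). The fingers move at their own pace and stop on an object; the grip force is fixed at half the most. Time passes only in rows, so rows that do not move let the fingers close. It gives the time, the measured TCP pose, the force, the opening and the grip force at its end, in the units of the state.
- ctrl.get_obs(): the state, without advancing time (a new reading comes with each control period).
- vision.snapshot(name): name is "scene" or "top" or "wrist"; returns a dict with "frame" (420x560x3 uint8, red, green, blue), "z_map" (420x560 float32, mm along the optical axis (not along the pixel's ray), 0 where there is no reading), "mtx" (3x3 intrinsics, pixels), "k1" (the pictures are not rectified: a ray, as slopes to the right and down, at radius r is drawn at 1 + k1 r^2 times it, then the intrinsics apply), "world_to_cam" (4x4, takes a point from world to camera coordinates). Camera axes: x right, y down, z forward; pixel columns grow to the right and rows downward; lengths in mm; the calibration is good to about 2 mm. A picture is of the moment at which its call begins.
- ticket.close_job(): hands the job in; it is judged then, once.
The state is a dict: "time": time; "qpos": joint angles; "qvel": joint speeds; "joint_torque": joint torques, N m; "tcp_pos": TCP position; "eef_rot": TCP orientation; "wrist_force": force on the tool from outside, world axes, zero at the start; "torque": the same for the moment, N m; "grip_width": opening from 0.0 (shut) to 1.0 (fully open); "grip_force": force on a finger pad.
Only numpy, scipy, OpenCV 4.12 (cv2) and the standard library are available. Lean on these libraries where they do the work, as an engineer would, in place of code of your own. Each camera call takes 0.05 s, during which the arm holds its last target. There are 200 camera calls.

TASK

Take the red-headed index pin out of its stand, put its shank down the slot of the grey index rail at the yellow end until the foot rests on the bar inside, then drag it lightly along the slot, without lifting the foot off the bar, until it drops into the hidden notch. Stop there, lower it gently until its collar sits flat on the rail, and let go so that it stands upright in the notch. Never force the pin against the rail, and leave the other things on the table alone.

Things in the scene. Friction and masses are not known exactly. Their poses are not given: they have to be found in the camera images.
- index_pin: index pin, stands upright at the start with its shank in the bore of the stand and its collar on the stand's top. Origin: centre of the foot (lower end); z runs up the pin to the head. Steel shank 10 mm diameter, z 0 to 38 mm, the foot bevelled 1.5 mm; collar 30 mm diameter, z 38 to 43 mm; red ribbed cylindrical head to grip, 22 mm diameter (24 mm over the ribs), z 43 to 88 mm. About 0.12 kg (varies)
- pin_stand: fixed aluminium block 50x50 mm with side feet (66 mm over all), 44 mm high, vertical bore 12.5 mm diameter and 42 mm deep in its middle. Origin: centre of its underside
- index_rail: fixed grey index rail 70x190 mm, 50 mm high (dark foot flange 100 mm wide, 9 mm high, screw heads to 15 mm). Origin: centre of its underside; y runs along the slot from the yellow-painted end (-y) to the other end, z up. The slot in its flat top is 14 mm wide (x -7 to 7), 90 mm long (y -45 to 45), with a black bar at its bottom, hiding one notch. More than 40 N on the pin, in any direction, damages it
- slot_yellow (a point): point on the slot's centre line level with the rail's top (z 50 mm), at y -36 mm of the rail, near the yellow end: where to put the pin in (the bar has no notch there)
- slot_far (a point): point on the slot's centre line level with the rail's top, at y +36 mm of the rail, near the other end
- bar_top (a point): point on top of the black bar, straight below slot_yellow (z 28 mm of the rail). The bar is spring-backed: under a push from above it starts to give at 3 N, has sunk 8 mm at 8 N and is then hard. Foot on the unpressed bar: collar 16 mm above the rail's top. Pressed lightly, the pin loses its support over the notch and the bar springs up round it
- slot_mid (a point): middle of the slot, level with the rail's top. The notch in the bar has its centre somewhere from 12 mm before (yellow side) to 30 mm beyond this point; it differs each time and is not measured. Notch: 15 mm long, as wide as the slot, square-edged, 17 mm deep. Fully home in it the pin's collar rests on the rail's top, its foot at z 12 mm of the rail
- mug_1: striped white mug, 65x88x50 mm, bystander; origin at the centre of its underside
- spanner: steel spanner lying flat, 37x159x6 mm, bystander; origin at the centre of its underside
- bolt_a: small steel bolt standing upright, 13x15x36 mm, bystander; origin at the centre of its underside

How it is judged (in metres and radians):
On the way:
1. the pin's foot is in the slot at the yellow end (y below -20 mm) and rests on the bar (x of index_pin in the frame of index_rail between -0.007 and 0.007 m and y of index_pin in the frame of index_rail between -0.045 and -0.02 m and z of index_pin in the frame of index_rail between 0.018 and 0.031 m), for 0.2 s.
At the end, for the whole second after the job is handed in: the pin stands released and at rest in the notch: its foot 9 to 14 mm above the rail's underside (collar on the rail's top within 2 mm), within 5 mm of the slot's centre line, upright within 0.07 rad (x of index_pin in the frame of index_rail between -0.005 and 0.005 m and y of index_pin in the frame of index_rail between -0.025 and 0.042 m and z of index_pin in the frame of index_rail between 0.009 and 0.014 m and angle between index_pin's own z axis and vertical below 0.07 rad and linear speed of index_pin below 0.01 m/s and angular speed of index_pin below 0.1 rad/s and contact force between index_pin and the fingers below 0.1 N); the robot touches nothing.
It fails at once if the pin is pushed against the rail or its bar with more than 40 N (contact force between index_pin and index_rail above 40 N).
It fails at once if away from the yellow end (y above -18 mm) the pin's foot is inside the slot but lifted more than 6 mm off the bar (lifted over, or put in elsewhere) (x of index_pin in the frame of index_rail between -0.008 and 0.008 m and y of index_pin in the frame of index_rail between -0.018 and 0.047 m and z of index_pin in the frame of index_rail between 0.034 and 0.049 m).
It fails at once if a bystander (mug, spanner, bolt) is moved more than 15 mm (distance of any of mug_1, spanner, bolt_a from where it was at the start of the episode above 0.015 m).
It also fails if it takes over 51 s, if anything falls off the work surface, if the arm or the gripper's body presses on something with over 40 N, if the wrist force passes 120 N, or if a joint passes its speed limit or range.

## Working session

There is one attempt and no reset: what is moved stays moved. The work goes in short steps, Python scripts to look and compute and a tool call to move; the robot and the scene stay as the last step left them, time stands still between calls to the robot, and variables do not carry over. Pictures are saved under pics/ and viewed, at most 10 in all, crops included, and the job is handed in when it is done.

Besides the shell and the picture viewer there is one more tool, called after "Emit:" as a command line: name --argument value ..., lists and objects as JSON in quotes. arm_command: Moves the arm, as the interface text tells. Its arguments: {"type":"object","properties":{"increments":{"type":"array","items":{"type":"object","properties":{"tx":{"type":"number"},"ty":{"type":"number"},"tz":{"type":"number"},"roll":{"type":"number"}}}},"gripper":{"type":"number"}},"required":["increments"]}

```bash
mkdir -p pics; cat > h.py <<'E'
import numpy as np, cv2
from plant import ctrl, vision, ticket
def snap(name, out=None):
    s=vision.snapshot(name)
    np.savez(f'{name}.npz',**{k:np.array(v) for k,v in s.items()})
    if out: cv2.imwrite(out, s['frame'][:,:,::-1])
    return s
def load(name): return dict(np.load(f'{name}.npz'))
def ray(s,u,v):
    K=np.array(s['mtx']);k1=float(s['k1'])
    d=np.array([(u-K[0,2])/K[0,0],(v-K[1,2])/K[1,1]]);p=d.copy()
    for _ in range(20): p=d/(1+k1*(p@p))
    T=np.linalg.inv(np.array(s['world_to_cam']))
    return T[:3,3],T[:3,:3]@np.array([p[0],p[1],1])
def atz(s,u,v,z):   # pixel -> world at height z
    o,d=ray(s,u,v); return (o+d*(z-o[2])/d[2])
def dep(s,u,v):
    o,d=ray(s,u,v); return o+d*float(s['z_map'][int(v),int(u)])
E
python3 - <<'E'
from h import *
for n in ('top','scene'): s=snap(n,f'pics/{n}1.png')
o=ctrl.get_obs(); print({k:o[k] for k in ('time','tcp_pos','eef_rot','wrist_force','grip_width')},ctrl.tip_extent)
E
```

```text
{'time': 0.1, 'tcp_pos': array([ 151.32994602, -528.48522111,  255.80866022]), 'eef_rot': array([ 9.90298806e-01,  1.38953185e-01, -3.40851705e-05, -5.35334309e-04]), 'wrist_force': array([ 0.36528239, -0.39571805, -0.53855918]), 'grip_width': 1.0001906216798924} 25.0
```

View pics/top1.png

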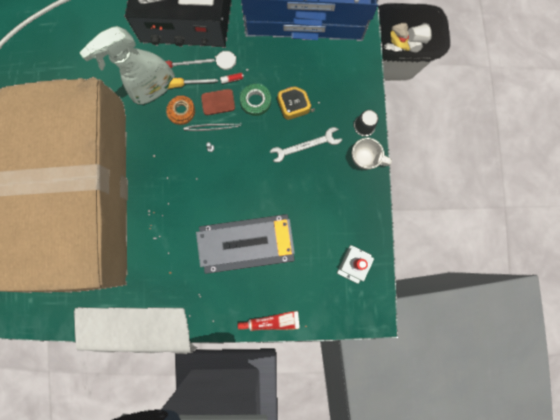

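View pics/scene1.png

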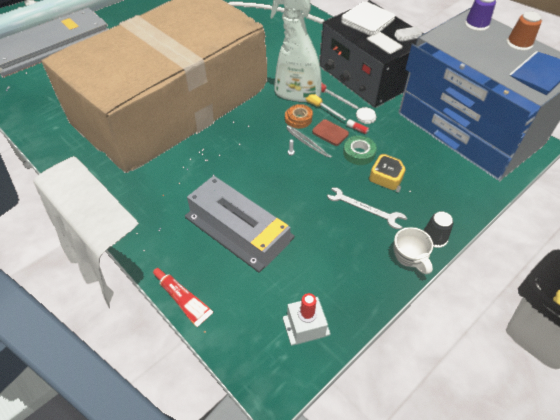

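The top picture shows the rail at about (246,243) with its yellow end to the right at (284,238). The pin head is at (360,264) on the stand, the spanner at (305,145), the mug at (368,153) and the bolt at (210,147).

```bash
python3 - <<'E'
from h import *
s=load('top'); f=s['frame'][:,:,::-1]
c=f[205:290,185:385]; cv2.imwrite('pics/crop1.png',cv2.resize(c,None,fx=4,fy=4,interpolation=cv2.INTER_CUBIC))
for n,u,v,z in [('slotfar',223,246,50),('slotyel',267,241,50),('head',360,264,94),('stand',355,265,44),('mug',368,153,50),('sp1',277,155,5),('sp2',334,135,5),('bolt',210,147,36)]:
    print(n,atz(s,u,v,z).round(1),dep(s,u,v).round(1))
E
```

```text
slotfar [511.2 -79.8  50. ] [511.4 -79.2  44.8]
slotyel [ 519.5 -168.4   50. ] [ 520.5 -168.1   28.9]
head [ 469.1 -346.4   94. ] [ 469.1 -346.3   94.7]
stand [ 467.  -345.4   44. ] [ 467.3 -339.8   75.8]
mug [ 697.1 -381.5   50. ] [ 707.6 -390.9    6.7]
sp1 [ 706.7 -192.6    5. ] [ 707.4 -192.7    2.2]
sp2 [ 749.5 -318.2    5. ] [ 751.6 -319.2   -2.5]
bolt [719.6 -51.8  36. ] [722.6 -50.2  24.7]
```

View pics/crop1.png

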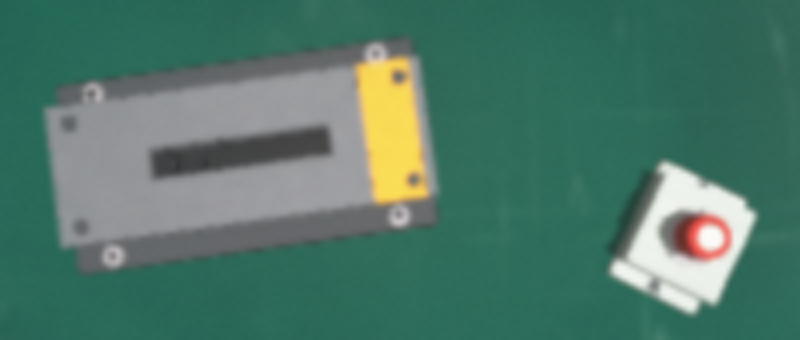

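The enlarged crop shows the slot corners at crop (150,149), (329,126), (332,153) and (152,180). The head top is at crop (711,238). The head's height by depth is 94.7 mm against 94 expected. The slot length is about 89 mm against 90 expected. I'll move above the pin and line tool y up with the slot.

Emit:
arm_command --increments '[{"tx": 15,"ty": -4,"tz": 3},{"tx": 30,"ty": -7,"tz": 5},{"tx": 35,"ty": -9,"tz": 5},{"tx": 35,"ty": -9,"tz": 5},{"tx": 35,"ty": -9,"tz": 5},{"tx": 35,"ty": -9,"tz": 5},{"tx": 35,"ty": -9,"tz": 5},{"tx": 35,"ty": -9,"tz": 5},{"tx": 35,"ty": -9,"tz": 5},{"tx": 30,"ty": -7,"tz": 5},{"tx": 22,"ty": -6,"tz": 5},{"tx": 14,"ty": -4,"tz": 3},{"roll": 0.062},{"roll": 0.062},{"roll": 0.062},{},{},{}]'

```text
$.increments[0]: bad value
```

```bash
cat >> h.py <<'E'
from scipy.spatial.transform import Rotation as R
def togo(target):   # world target -> tool shift
    o=ctrl.get_obs(); M=R.from_quat(o['eef_rot']).as_matrix()
    return M.T@(np.array(target)-o['tcp_pos'])
def state():
    o=ctrl.get_obs(); M=R.from_quat(o['eef_rot']).as_matrix()
    print('t',o['time'],'tcp',np.round(o['tcp_pos'],1),'F',np.round(o['wrist_force'],1),'w',round(o['grip_width'],3),'g',round(o['grip_force'],1),'ydir',np.degrees(np.arctan2(M[1,1],M[0,1])).round(2),'zax',M[:,2].round(4))
E
python3 - <<'E'
from h import *
state()
s=load('top')
c=lambda x,y:(185+(x+.5)/4-.5,205+(y+.5)/4-.5)
for p in [(150,149),(152,180),(329,126),(332,153)]: print(atz(s,*c(*p),50).round(1))
print('head',atz(s,*c(711,238),94).round(1), togo(atz(s,*c(711,238),94)))
s=snap('wrist','pics/w1.png')
E
```

```text
t 0.1 tcp [ 151.3 -528.5  255.8] F [ 0.4 -0.4 -0.5] w 1.0 g 0.0 ydir -74.03 zax [-2.0e-04  1.1e-03 -1.0e+00]
[519.5 -78.1  50. ]
[503.9 -79.   50. ]
[ 529.3 -168.4   50. ]
[ 515.7 -169.6   50. ]
head [ 468.7 -351.    94. ] [353.94495217 -83.11027353 161.9264239 ]
```

View pics/w1.png

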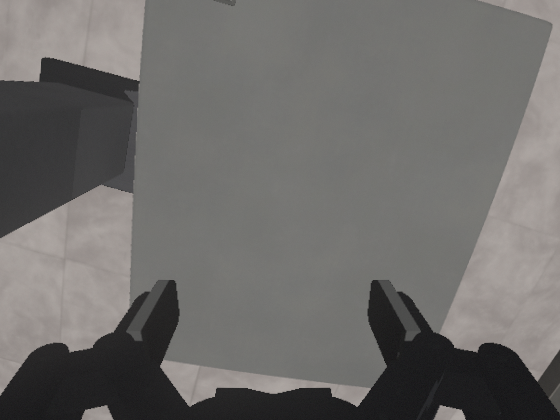

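The wrist view still shows the start position, because the move was refused. I'll send every row with all four fields.

Emit:
arm_command --increments '[{"tx": 15,"ty": -4,"tz": 3,"roll": 0},{"tx": 30,"ty": -7,"tz": 5,"roll": 0},{"tx": 35,"ty": -8,"tz": 5,"roll": 0},{"tx": 35,"ty": -8,"tz": 5,"roll": 0},{"tx": 35,"ty": -8,"tz": 5,"roll": 0},{"tx": 35,"ty": -8,"tz": 5,"roll": 0},{"tx": 35,"ty": -8,"tz": 5,"roll": 0},{"tx": 35,"ty": -8,"tz": 5,"roll": 0},{"tx": 35,"ty": -8,"tz": 5,"roll": 0},{"tx": 30,"ty": -7,"tz": 5,"roll": 0},{"tx": 20,"ty": -5,"tz": 5,"roll": 0},{"tx": 14,"ty": -4,"tz": 3,"roll": 0},{"tx": 0,"ty": 0,"tz": 0,"roll": 0.06},{"tx": 0,"ty": 0,"tz": 0,"roll": 0.06},{"tx": 0,"ty": 0,"tz": 0,"roll": 0.06},{"tx": 0,"ty": 0,"tz": 0,"roll": 0},{"tx": 0,"ty": 0,"tz": 0,"roll": 0}]'

```text
time: 1.57
tcp_pos: [468.6, -351.7, 200.2]
eef_rot: [0.999, 0.05, -0.0, -0.0]
wrist_force: [-0.8, -0.2, 0.0]
grip_width: 1.0
grip_force: 0.0
```

```bash
python3 - <<'E'
from h import *
state()
print(togo([468.7,-351,79]))
s=snap('wrist','pics/w2.png')
E
```

```text
t 1.5667 tcp [ 468.6 -351.7  200.2] F [-0.8 -0.2  0. ] w 1.0 g 0.0 ydir -84.26 zax [-2.e-04  1.e-04 -1.e+00]
[  0.21494195  -0.69446299 121.21473783]
```

View pics/w2.png

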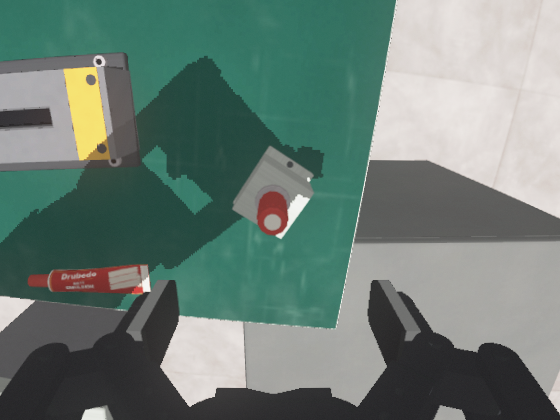

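The wrist view shows the head's top at (272,222), on the stand at (270,190). The tube at (90,280) and the rail to the left are clear of the fingers.

```bash
python3 - <<'E'
from h import *
s=load('wrist')
p=atz(s,272,222,94); print(p.round(1),dep(s,272,222).round(1),togo([p[0],p[1],79]).round(1))
E
```

```text
[ 470.3 -351.4   94. ] [ 470.2 -351.4   93.9] [ 1.700e+00 -1.000e-01  1.213e+02]
```

Emit:
arm_command --increments '[{"tx": 1.5,"ty": 0,"tz": 10,"roll": 0},{"tx": 0,"ty": 0,"tz": 20,"roll": 0},{"tx": 0,"ty": 0,"tz": 25,"roll": 0},{"tx": 0,"ty": 0,"tz": 25,"roll": 0},{"tx": 0,"ty": 0,"tz": 20,"roll": 0},{"tx": 0,"ty": 0,"tz": 12,"roll": 0},{"tx": 0,"ty": 0,"tz": 7,"roll": 0},{"tx": 0,"ty": 0,"tz": 3,"roll": 0},{"tx": 0,"ty": 0,"tz": 0,"roll": 0},{"tx": 0,"ty": 0,"tz": 0,"roll": 0}]'

```text
time: 2.45
tcp_pos: [470.8, -351.7, 79.1]
eef_rot: [0.999, 0.049, 0.001, 0.0]
wrist_force: [1.1, -0.1, -0.3]
grip_width: 0.998
grip_force: 0.0
```

Emit:
arm_command --increments '[{"tx": 0,"ty": 0,"tz": 0,"roll": 0},{"tx": 0,"ty": 0,"tz": 0,"roll": 0},{"tx": 0,"ty": 0,"tz": 0,"roll": 0},{"tx": 0,"ty": 0,"tz": 0,"roll": 0},{"tx": 0,"ty": 0,"tz": 0,"roll": 0},{"tx": 0,"ty": 0,"tz": 0,"roll": 0},{"tx": 0,"ty": 0,"tz": 0,"roll": 0},{"tx": 0,"ty": 0,"tz": 0,"roll": 0},{"tx": 0,"ty": 0,"tz": 0,"roll": 0},{"tx": 0,"ty": 0,"tz": 0,"roll": 0},{"tx": 0,"ty": 0,"tz": 0,"roll": 0},{"tx": 0,"ty": 0,"tz": 0,"roll": 0}]' --gripper 0

```text
time: 3.45
tcp_pos: [470.5, -351.5, 78.6]
eef_rot: [0.999, 0.049, 0.0, 0.0]
wrist_force: [-1.6, 1.3, 4.6]
grip_width: 0.242
grip_force: 58.5
```

Emit:
arm_command --increments '[{"tx": 0,"ty": 0,"tz": -3,"roll": 0},{"tx": 0,"ty": 0,"tz": -5,"roll": 0},{"tx": 0,"ty": 0,"tz": -8,"roll": 0},{"tx": 0,"ty": 0,"tz": -10,"roll": 0},{"tx": 0,"ty": 0,"tz": -12,"roll": 0},{"tx": 0,"ty": 0,"tz": -12,"roll": 0},{"tx": 0,"ty": 0,"tz": -10,"roll": 0},{"tx": 0,"ty": 0,"tz": -7,"roll": 0},{"tx": 0,"ty": 0,"tz": -3,"roll": 0},{"tx": 0,"ty": 0,"tz": 0,"roll": 0},{"tx": 0,"ty": 0,"tz": 0,"roll": 0}]'

```text
time: 4.37
tcp_pos: [470.2, -351.3, 148.1]
eef_rot: [0.999, 0.049, -0.0, -0.0]
wrist_force: [0.2, 0.8, -0.5]
grip_width: 0.239
grip_force: 58.6
```

```bash
python3 - <<'E'
from h import *
state()
far=np.array([511.7,-78.5]);yel=np.array([522.5,-169]);mid=(far+yel)/2;d=(far-yel)/np.linalg.norm(far-yel)
p=mid-36*d; print('slot_yellow',p,togo([*p,149]))
E
```

```text
t 4.3667 tcp [ 470.2 -351.3  148.1] F [ 0.2  0.8 -0.5] w 0.239 g 58.6 ydir -84.34 zax [-3.e-04  2.e-04 -1.e+00]
slot_yellow [ 521.36586421 -159.49636209] [  69.81343937 -185.81144799   -0.87595731]
```

Emit:
arm_command --increments '[{"tx": 3,"ty": -8,"tz": 0,"roll": 0},{"tx": 7,"ty": -18,"tz": 0,"roll": 0},{"tx": 9,"ty": -25,"tz": 0,"roll": 0},{"tx": 10,"ty": -26,"tz": 0,"roll": 0},{"tx": 10,"ty": -27,"tz": 0,"roll": 0},{"tx": 10,"ty": -26,"tz": 0,"roll": 0},{"tx": 9,"ty": -25,"tz": 0,"roll": 0},{"tx": 7,"ty": -18,"tz": 0,"roll": 0},{"tx": 4,"ty": -9,"tz": 0,"roll": -0.02},{"tx": 1,"ty": -4,"tz": 0,"roll": 0},{"tx": 0,"ty": 0,"tz": 0,"roll": 0},{"tx": 0,"ty": 0,"tz": 0,"roll": 0},{"tx": 0,"ty": 0,"tz": 0,"roll": 0}]'

```text
time: 5.45
tcp_pos: [521.4, -160.3, 148.2]
eef_rot: [0.998, 0.059, -0.0, 0.0]
wrist_force: [-0.0, 0.3, -1.6]
grip_width: 0.243
grip_force: 58.7
```

```bash
python3 - <<'E'
from h import *
state()
s=snap('wrist','pics/w3.png'); t=snap('top','pics/t3.png'); snap('scene')
E
```

```text
t 5.45 tcp [ 521.4 -160.3  148.2] F [-0.   0.3 -1.6] w 0.243 g 58.7 ydir -83.26 zax [-1.e-04 -1.e-04 -1.e+00]
```

View pics/w3.png

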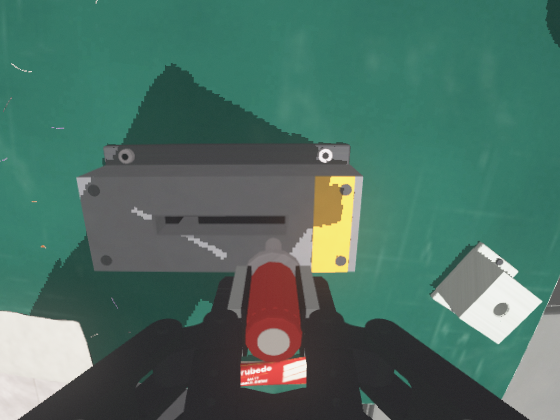

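The wrist view shows the held pin with its foot at about (273,240). The rail's slot runs from u≈157 to 287 at v≈215–234, with the yellow end on the right. An enlarged crop will give the slot outline and the foot.

```bash
python3 - <<'E'
from h import *
s=load('wrist'); f=s['frame'][:,:,::-1][160:290,130:330]
f=cv2.convertScaleAbs(f,alpha=1.8,beta=0)
cv2.imwrite('pics/crop3.png',cv2.resize(f,None,fx=4,fy=4,interpolation=cv2.INTER_CUBIC))
E
```

```text
(no output)
```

View pics/crop3.png

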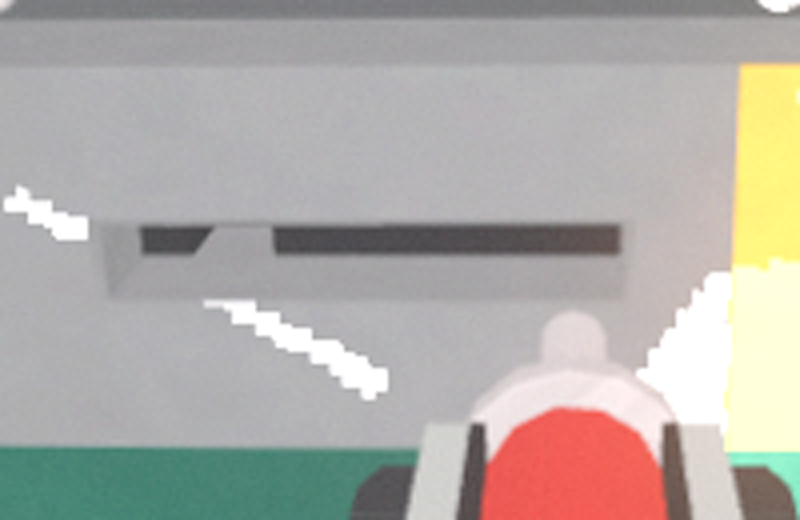

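```bash
python3 - <<'E'
from h import *
s=load('wrist')
c=lambda x,y:(130+(x+.5)/4-.5,160+(y+.5)/4-.5)
q=np.array([atz(s,*c(*p),50) for p in [(105,222),(110,298),(630,219),(625,300)]])[:,:2]; print(q.round(1))
far=q[:2].mean(0);yel=q[2:].mean(0);mid=(far+yel)/2;L=np.linalg.norm(far-yel);d=(far-yel)/L
print('len',L,'w',np.linalg.norm(q[0]-q[1]),np.linalg.norm(q[2]-q[3]),'dir yel',np.degrees(np.arctan2(*(-d[::-1]))),'mid',mid)
for r in (yel,): print('slot_yellow',mid-36*d, 'at -33',mid-33*d)
z=ctrl.get_obs()['tcp_pos'][2]-72.6
print('foot',atz(s,*c(574,345),z).round(1))
for x in (195,215,272): 
    w=atz(s,*c(x,254),28)[:2]; print('notch edge y',(w-mid)@d)
w=[atz(s,*c(x,240),28)[:2] for x in (140,620)]; print([(a-mid)@d for a in w])
print(togo([*(mid-34*d),148.2]))
# image of existing top view slot using current top pic: same place?
E
```

```text
[[ 521.6  -81. ]
 [ 507.7  -81.9]
 [ 532.7 -169. ]
 [ 518.  -170.1]]
len 88.78684754191572 w 13.926919682122513 14.694965643080103 dir yel -83.09651871901706 mid [ 520.02186546 -125.5149362 ]
slot_yellow [ 524.34896316 -161.25393766] at -33 [ 523.98837169 -158.27568754]
foot [ 520.3 -161.1   75.6]
notch edge y 35.767500763405806
notch edge y 31.97467247668027
notch edge y 21.202015762236993
[np.float64(45.933520841086434), np.float64(-43.84705982870073)]
[ 2.7774166  -0.49978194  0.04917257]
```

```bash
cat >> h.py <<'E'
def proj(s,P):
    c=(np.array(s['world_to_cam'])@np.c_[P,np.ones(len(P))].T)[:3].T
    return cv2.projectPoints(c.reshape(-1,1,3),np.zeros(3),np.zeros(3),np.array(s['mtx'],float),np.array([float(s['k1']),0,0,0,0]))[0].reshape(-1,2)
def pin_outline(s,x,y,z):
    a=np.linspace(0,2*np.pi,181); o={}
    for n,h,r in (('foot',0,3.5),('bev',1.5,5),('col',38,15),('colt',43,15)):
        o[n]=proj(s,np.c_[x+r*np.cos(a),y+r*np.sin(a),z+h+0*a])
    return o
E
python3 - <<'E'
from h import *
s=load('wrist')
for dx,dy in ((0,0),(1,0),(-1,0),(0,1)):
    o=pin_outline(s,521.4+dx,-160.3+dy,75.6)
    C=lambda p:((p-[130,160]+.5)*4-.5)
    print(dx,dy,{n:(C(v).min(0).round(0),C(v).max(0).round(0)) for n,v in o.items()})
E
```

```text
0 0 {'foot': (array([547., 316.]), array([593., 358.])), 'bev': (array([537., 311.]), array([603., 372.])), 'col': (array([449., 353.]), array([687., 563.])), 'colt': (array([446., 371.]), array([691., 586.]))}
1 0 {'foot': (array([547., 310.]), array([593., 353.])), 'bev': (array([537., 305.]), array([603., 366.])), 'col': (array([450., 346.]), array([689., 557.])), 'colt': (array([447., 364.]), array([692., 579.]))}
-1 0 {'foot': (array([546., 322.]), array([592., 364.])), 'bev': (array([536., 317.]), array([602., 377.])), 'col': (array([449., 361.]), array([686., 570.])), 'colt': (array([445., 379.]), array([689., 592.]))}
0 1 {'foot': (array([540., 316.]), array([586., 358.])), 'bev': (array([530., 310.]), array([596., 371.])), 'col': (array([441., 352.]), array([680., 563.])), 'colt': (array([438., 370.]), array([683., 585.]))}
```

The modelled pin outline matches the picture: the foot arc top is at 311 in both and x agrees, while y is off by -0.6 mm. So wrist-camera measurements agree with the TCP. I'll correct by +2.9 mm and come down to just above the rail for one more look.

Emit:
arm_command --increments '[{"tx": 1.5,"ty": -0.3,"tz": 4,"roll": 0},{"tx": 1.4,"ty": 0,"tz": 6,"roll": 0},{"tx": 0,"ty": 0,"tz": 6,"roll": 0},{"tx": 0,"ty": 0,"tz": 4,"roll": 0},{"tx": 0,"ty": 0,"tz": 1.5,"roll": 0},{"tx": 0,"ty": 0,"tz": 0,"roll": 0},{"tx": 0,"ty": 0,"tz": 0,"roll": 0},{"tx": 0,"ty": 0,"tz": 0,"roll": 0}]'

```text
time: 6.27
tcp_pos: [524.6, -158.8, 127.0]
eef_rot: [0.998, 0.059, 0.0, 0.0]
wrist_force: [-1.4, -0.6, -0.6]
grip_width: 0.239
grip_force: 58.7
```

```bash
python3 - <<'E'
from h import *
state()
s=snap('wrist'); f=s['frame'][:,:,::-1][150:280,130:330]
f=cv2.convertScaleAbs(f,alpha=1.8,beta=0)
cv2.imwrite('pics/crop4.png',cv2.resize(f,None,fx=4,fy=4,interpolation=cv2.INTER_CUBIC))
E
```

```text
t 6.2667 tcp [ 524.6 -158.8  127. ] F [-1.4 -0.6 -0.6] w 0.239 g 58.7 ydir -83.19 zax [ 3.e-04 -1.e-04 -1.e+00]
```

View pics/crop4.png

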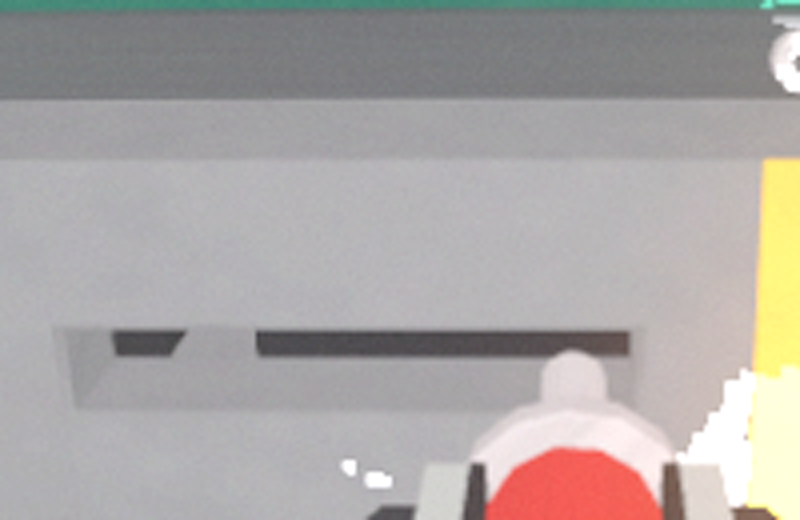

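The crop shows the slot's top edges at v≈327 and 408, its ends at u≈66 and 640, and the foot arc's top at (574,350), over the slot.

```bash
python3 - <<'E'
from h import *
s=load('wrist')
C=lambda p:((p-[130,150]+.5)*4-.5)
c=lambda x,y:(130+(x+.5)/4-.5,150+(y+.5)/4-.5)
q=np.array([atz(s,*c(*p),50) for p in [(54,327),(78,408),(646,326),(634,408)]])[:,:2]; print(q.round(1))
far=q[:2].mean(0);yel=q[2:].mean(0);mid=(far+yel)/2;L=np.linalg.norm(far-yel);d=(far-yel)/L
print('len',L,'dir',np.degrees(np.arctan2(*(-d[::-1]))),'mid',mid,d)
o=ctrl.get_obs()['tcp_pos']
O=pin_outline(s,o[0],o[1],o[2]-72.6); print({n:(C(v).min(0).round(0),C(v).max(0).round(0)) for n,v in O.items()})
v=o[:2]-mid; n=np.array([d[1],-d[0]]); print('rail x,y of tcp',v@n,v@d)
for x in (180,257): print('notch',(atz(s,*c(x,354),28)[:2]-mid)@d)
E
```

```text
[[ 521.4  -78.4]
 [ 507.9  -82.1]
 [ 532.6 -169.6]
 [ 518.7 -169.7]]
len 90.05059554070075 dir -82.95199094314319 mid [ 520.13244977 -124.9685648 ] [-0.12270097  0.99244369]
{'foot': (array([546., 357.]), array([592., 399.])), 'bev': (array([536., 351.]), array([602., 412.])), 'col': (array([449., 394.]), array([687., 604.])), 'colt': (array([445., 411.]), array([690., 626.]))}
rail x,y of tcp 0.2797384686880553 -34.07388513521877
notch 33.639938422923166
notch 20.146626798661927
```

The pin stands 0.3 mm off the slot's centre line at y≈-34, well inside the ±2 mm play. The view also suggests the notch is near y≈20–35. I'll lower onto the bar.

Emit:
arm_command --increments '[{"tx": -0.2,"ty": 0,"tz": 2,"roll": 0},{"tx": 0,"ty": 0,"tz": 3,"roll": 0},{"tx": 0,"ty": 0,"tz": 3,"roll": 0},{"tx": 0,"ty": 0,"tz": 3,"roll": 0},{"tx": 0,"ty": 0,"tz": 3,"roll": 0},{"tx": 0,"ty": 0,"tz": 3,"roll": 0},{"tx": 0,"ty": 0,"tz": 3,"roll": 0},{"tx": 0,"ty": 0,"tz": 2,"roll": 0},{"tx": 0,"ty": 0,"tz": 1,"roll": 0},{"tx": 0,"ty": 0,"tz": 0,"roll": 0},{"tx": 0,"ty": 0,"tz": 0,"roll": 0}]'

```text
time: 7.23
tcp_pos: [524.3, -158.8, 103.8]
eef_rot: [0.998, 0.059, 0.0, 0.0]
wrist_force: [0.0, 0.0, -0.5]
grip_width: 0.236
grip_force: 58.7
```

Emit:
arm_command --increments '[{"tx": 0,"ty": 0,"tz": 1,"roll": 0},{"tx": 0,"ty": 0,"tz": 1,"roll": 0},{"tx": 0,"ty": 0,"tz": 1,"roll": 0},{"tx": 0,"ty": 0,"tz": 1,"roll": 0},{"tx": 0,"ty": 0,"tz": 0.5,"roll": 0},{"tx": 0,"ty": 0,"tz": 0,"roll": 0},{"tx": 0,"ty": 0,"tz": 0,"roll": 0}]'

```text
time: 7.82
tcp_pos: [524.4, -158.8, 99.5]
eef_rot: [0.998, 0.059, 0.0, 0.0]
wrist_force: [-1.2, 1.2, 2.0]
grip_width: 0.24
grip_force: 58.7
```

Emit:
arm_command --increments '[{"tx": 0,"ty": 0,"tz": 0.5,"roll": 0},{"tx": 0,"ty": 0,"tz": 0.5,"roll": 0},{"tx": 0,"ty": 0,"tz": 0,"roll": 0},{"tx": 0,"ty": 0,"tz": 0,"roll": 0}]'

```text
time: 8.15
tcp_pos: [524.3, -158.8, 98.4]
eef_rot: [0.998, 0.059, 0.0, 0.0]
wrist_force: [-0.3, 0.4, 3.2]
grip_width: 0.244
grip_force: 58.7
```

On the bar now, pressing with about 4 N. I'll press 1 mm more, hold, then drag toward the far end.

Emit:
arm_command --increments '[{"tx": 0,"ty": 0,"tz": 0.5,"roll": 0},{"tx": 0,"ty": 0,"tz": 0.5,"roll": 0},{"tx": 0,"ty": 0,"tz": 0,"roll": 0},{"tx": 0,"ty": 0,"tz": 0,"roll": 0},{"tx": 0,"ty": -1,"tz": 0,"roll": 0},{"tx": 0,"ty": -1.5,"tz": 0,"roll": 0},{"tx": 0,"ty": -1.5,"tz": 0,"roll": 0},{"tx": 0,"ty": -1.5,"tz": 0,"roll": 0},{"tx": 0,"ty": -1.5,"tz": 0,"roll": 0},{"tx": 0,"ty": -1.5,"tz": 0,"roll": 0},{"tx": 0,"ty": -1.5,"tz": 0,"roll": 0},{"tx": 0,"ty": -1.5,"tz": 0,"roll": 0},{"tx": 0,"ty": -1.5,"tz": 0,"roll": 0},{"tx": 0,"ty": -1.5,"tz": 0,"roll": 0},{"tx": 0,"ty": -1.5,"tz": 0,"roll": 0}]'

```text
time: 9.4
tcp_pos: [522.3, -142.7, 97.3]
eef_rot: [0.998, 0.059, -0.0, 0.0]
wrist_force: [-0.3, -2.8, 3.8]
grip_width: 0.243
grip_force: 58.8
```

Emit:
arm_command --increments '[{"tx": 0,"ty": -1,"tz": 0,"roll": 0},{"tx": 0,"ty": -1,"tz": 0,"roll": 0},{"tx": 0,"ty": -1,"tz": 0,"roll": 0},{"tx": 0,"ty": -1,"tz": 0,"roll": 0}]'

```text
time: 9.73
tcp_pos: [521.9, -138.8, 97.3]
eef_rot: [0.998, 0.059, -0.0, 0.0]
wrist_force: [0.4, -3.8, 4.1]
grip_width: 0.247
grip_force: 58.8
```

Friction of about 3 N along the slot, support 4–5 N. The bar was plainly unbroken in view up to y≈20, so I'll drag on lightly to y≈12.

Emit:
arm_command --increments '[{"tx": 0,"ty": -1.3,"tz": 0,"roll": 0},{"tx": 0,"ty": -1.3,"tz": 0,"roll": 0},{"tx": 0,"ty": -1.3,"tz": 0,"roll": 0},{"tx": 0,"ty": -1.3,"tz": 0,"roll": 0},{"tx": 0,"ty": -1.3,"tz": 0,"roll": 0},{"tx": 0,"ty": -1.3,"tz": 0,"roll": 0},{"tx": 0,"ty": -1.3,"tz": 0,"roll": 0},{"tx": 0,"ty": -1.3,"tz": 0,"roll": 0},{"tx": 0,"ty": -1.3,"tz": 0,"roll": 0},{"tx": 0,"ty": -1.3,"tz": 0,"roll": 0}]'

```text
time: 10.57
tcp_pos: [520.3, -125.9, 97.3]
eef_rot: [0.998, 0.059, -0.0, -0.0]
wrist_force: [-0.7, -3.4, 4.4]
grip_width: 0.243
grip_force: 58.8
```

Emit:
arm_command --increments '[{"tx": 0,"ty": -1.3,"tz": 0,"roll": 0},{"tx": 0,"ty": -1.3,"tz": 0,"roll": 0},{"tx": 0,"ty": -1.3,"tz": 0,"roll": 0},{"tx": 0,"ty": -1.3,"tz": 0,"roll": 0},{"tx": 0,"ty": -1.3,"tz": 0,"roll": 0},{"tx": 0,"ty": -1.3,"tz": 0,"roll": 0},{"tx": 0,"ty": -1.3,"tz": 0,"roll": 0},{"tx": 0,"ty": -1.3,"tz": 0,"roll": 0},{"tx": 0,"ty": -1.3,"tz": 0,"roll": 0},{"tx": 0,"ty": -1.3,"tz": 0,"roll": 0}]'

```text
time: 11.4
tcp_pos: [518.8, -112.9, 97.3]
eef_rot: [0.998, 0.059, 0.0, -0.0]
wrist_force: [0.4, -2.7, 4.3]
grip_width: 0.245
grip_force: 58.8
```

Emit:
arm_command --increments '[{"tx": 0,"ty": -1,"tz": 0,"roll": 0},{"tx": 0,"ty": -1,"tz": 0,"roll": 0},{"tx": 0,"ty": -1,"tz": 0,"roll": 0},{"tx": 0,"ty": -1,"tz": 0,"roll": 0},{"tx": 0,"ty": 0,"tz": 0,"roll": 0}]'

```text
time: 11.82
tcp_pos: [518.3, -108.9, 97.3]
eef_rot: [0.998, 0.059, -0.0, -0.0]
wrist_force: [0.8, -2.4, 3.2]
grip_width: 0.245
grip_force: 58.8
```

Emit:
arm_command --increments '[{"tx": 0,"ty": -1,"tz": 0,"roll": 0},{"tx": 0,"ty": -1,"tz": 0,"roll": 0},{"tx": 0,"ty": -1,"tz": 0,"roll": 0},{"tx": 0,"ty": -1,"tz": 0,"roll": 0},{"tx": 0,"ty": 0,"tz": 0,"roll": 0}]'

```text
time: 12.23
tcp_pos: [517.8, -104.9, 97.3]
eef_rot: [0.998, 0.059, -0.0, -0.0]
wrist_force: [0.3, -1.5, 3.3]
grip_width: 0.242
grip_force: 58.8
```

y≈20, still supported; small steps from here.

Emit:
arm_command --increments '[{"tx": 0,"ty": -1,"tz": 0,"roll": 0},{"tx": 0,"ty": -1,"tz": 0,"roll": 0},{"tx": 0,"ty": -1,"tz": 0,"roll": 0},{"tx": 0,"ty": 0,"tz": 0,"roll": 0},{"tx": 0,"ty": 0,"tz": 0,"roll": 0}]'

```text
time: 12.65
tcp_pos: [517.4, -101.9, 97.2]
eef_rot: [0.998, 0.059, -0.0, -0.0]
wrist_force: [1.0, -1.3, 3.9]
grip_width: 0.244
grip_force: 58.8
```

Emit:
arm_command --increments '[{"tx": 0,"ty": -1,"tz": 0,"roll": 0},{"tx": 0,"ty": -1,"tz": 0,"roll": 0},{"tx": 0,"ty": 0,"tz": 0,"roll": 0},{"tx": 0,"ty": 0,"tz": 0,"roll": 0}]'

```text
time: 12.98
tcp_pos: [516.7, -99.6, 96.8]
eef_rot: [0.998, 0.059, -0.001, -0.001]
wrist_force: [0.1, 2.4, -0.3]
grip_width: 0.242
grip_force: 58.6
```

Support dropped to zero at y≈25.4, so the bar has sprung up round the foot. I'll move 1.5 mm off the notch's near edge, then lower.

Emit:
arm_command --increments '[{"tx": 0,"ty": -0.8,"tz": 0,"roll": 0},{"tx": 0,"ty": -0.7,"tz": 0,"roll": 0},{"tx": 0,"ty": 0,"tz": 0,"roll": 0},{"tx": 0,"ty": 0,"tz": 1,"roll": 0},{"tx": 0,"ty": 0,"tz": 1,"roll": 0},{"tx": 0,"ty": 0,"tz": 0,"roll": 0},{"tx": 0,"ty": 0,"tz": 0,"roll": 0}]'

```text
time: 13.57
tcp_pos: [517.0, -98.7, 95.2]
eef_rot: [0.998, 0.059, -0.0, -0.0]
wrist_force: [0.4, -0.0, -0.9]
grip_width: 0.243
grip_force: 58.6
```

Emit:
arm_command --increments '[{"tx": 0,"ty": 0,"tz": 1,"roll": 0},{"tx": 0,"ty": 0,"tz": 1,"roll": 0},{"tx": 0,"ty": 0,"tz": 1,"roll": 0},{"tx": 0,"ty": 0,"tz": 1,"roll": 0},{"tx": 0,"ty": 0,"tz": 0,"roll": 0},{"tx": 0,"ty": 0,"tz": 0,"roll": 0}]'

```text
time: 14.07
tcp_pos: [517.0, -98.7, 91.2]
eef_rot: [0.998, 0.059, -0.0, -0.0]
wrist_force: [0.0, 0.6, -1.5]
grip_width: 0.241
grip_force: 58.6
```

No support force, so it is free in the notch. Continuing down.

Emit:
arm_command --increments '[{"tx": 0,"ty": 0,"tz": 1,"roll": 0},{"tx": 0,"ty": 0,"tz": 1,"roll": 0},{"tx": 0,"ty": 0,"tz": 1,"roll": 0},{"tx": 0,"ty": 0,"tz": 1,"roll": 0},{"tx": 0,"ty": 0,"tz": 0.7,"roll": 0},{"tx": 0,"ty": 0,"tz": 0,"roll": 0},{"tx": 0,"ty": 0,"tz": 0,"roll": 0}]'

```text
time: 14.65
tcp_pos: [517.1, -98.7, 86.5]
eef_rot: [0.998, 0.059, -0.0, -0.0]
wrist_force: [0.1, -0.5, -1.6]
grip_width: 0.241
grip_force: 58.6
```

Emit:
arm_command --increments '[{"tx": 0,"ty": 0,"tz": 0.5,"roll": 0},{"tx": 0,"ty": 0,"tz": 0.5,"roll": 0},{"tx": 0,"ty": 0,"tz": 0,"roll": 0},{"tx": 0,"ty": 0,"tz": 0,"roll": 0}]'

```text
time: 14.98
tcp_pos: [517.0, -98.7, 85.6]
eef_rot: [0.998, 0.059, -0.0, -0.0]
wrist_force: [-0.6, 0.4, -0.2]
grip_width: 0.243
grip_force: 58.6
```

Emit:
arm_command --increments '[{"tx": 0,"ty": 0,"tz": 0.4,"roll": 0},{"tx": 0,"ty": 0,"tz": 0.3,"roll": 0},{"tx": 0,"ty": 0,"tz": 0,"roll": 0},{"tx": 0,"ty": 0,"tz": 0,"roll": 0}]'

```text
time: 15.32
tcp_pos: [517.1, -98.7, 84.9]
eef_rot: [0.998, 0.059, -0.0, 0.0]
wrist_force: [0.4, -1.0, -1.6]
grip_width: 0.242
grip_force: 58.6
```

Emit:
arm_command --increments '[{"tx": 0,"ty": 0,"tz": 0.3,"roll": 0},{"tx": 0,"ty": 0,"tz": 0.3,"roll": 0},{"tx": 0,"ty": 0,"tz": 0,"roll": 0},{"tx": 0,"ty": 0,"tz": 0,"roll": 0}]'

```text
time: 15.65
tcp_pos: [517.1, -98.7, 84.6]
eef_rot: [0.998, 0.059, 0.0, 0.0]
wrist_force: [-1.9, 0.8, 4.9]
grip_width: 0.244
grip_force: 59.3
```

The collar is seated at TCP 84.6, as expected, with about 6 N. I'll release.

Emit:
arm_command --increments '[{"tx": 0,"ty": 0,"tz": 0,"roll": 0},{"tx": 0,"ty": 0,"tz": 0,"roll": 0},{"tx": 0,"ty": 0,"tz": 0,"roll": 0},{"tx": 0,"ty": 0,"tz": 0,"roll": 0},{"tx": 0,"ty": 0,"tz": 0,"roll": 0},{"tx": 0,"ty": 0,"tz": 0,"roll": 0},{"tx": 0,"ty": 0,"tz": 0,"roll": 0},{"tx": 0,"ty": 0,"tz": 0,"roll": 0}]' --gripper 80

```text
time: 16.32
tcp_pos: [517.1, -98.7, 84.3]
eef_rot: [0.998, 0.059, 0.0, -0.0]
wrist_force: [-0.3, -0.1, 0.0]
grip_width: 0.801
grip_force: 0.0
```

Emit:
arm_command --increments '[{"tx": 0,"ty": 0,"tz": -3,"roll": 0},{"tx": 0,"ty": 0,"tz": -7,"roll": 0},{"tx": 0,"ty": 0,"tz": -12,"roll": 0},{"tx": 0,"ty": 0,"tz": -20,"roll": 0},{"tx": 0,"ty": 0,"tz": -25,"roll": 0},{"tx": 0,"ty": 0,"tz": -25,"roll": 0},{"tx": 0,"ty": 0,"tz": -20,"roll": 0},{"tx": 0,"ty": 0,"tz": -10,"roll": 0},{"tx": 0,"ty": 0,"tz": 0,"roll": 0},{"tx": 0,"ty": 0,"tz": 0,"roll": 0}]'

```text
time: 17.15
tcp_pos: [516.9, -98.7, 206.1]
eef_rot: [0.998, 0.059, 0.0, 0.0]
wrist_force: [-0.3, -0.6, -1.0]
grip_width: 0.802
grip_force: 0.0
```

```bash
python3 - <<'E'
from h import *
state()
s=snap('wrist'); 
t=snap('scene'); 
a=cv2.resize(s['frame'],(400,300)); b=cv2.resize(t['frame'][150:300,150:350],(400,300),interpolation=cv2.INTER_CUBIC)
cv2.imwrite('pics/end.png',np.hstack([a,b])[:,:,::-1])
E
```

```text
t 17.15 tcp [516.9 -98.7 206.1] F [-0.3 -0.6 -1. ] w 0.802 g 0.0 ydir -83.2 zax [ 2.e-04 -1.e-04 -1.e+00]
```

View pics/end.png

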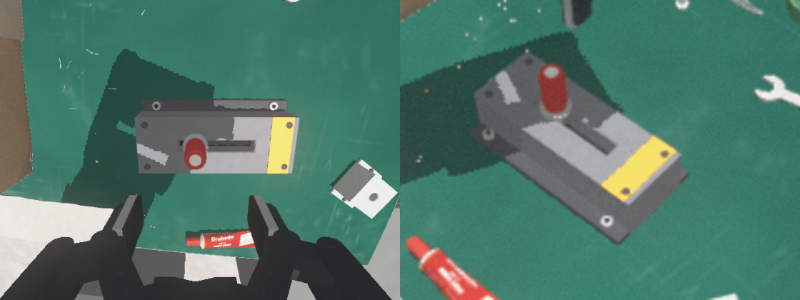

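The pin stands upright in the slot with its collar on the rail: head at (195,155) left and (552,85) right. I'll check its head height, expected 100 mm, and hand in.

```bash
python3 - <<'E'
from h import *
s=load('wrist'); p=dep(s,272,225); print(p)
if abs(p[2]-100)<2.5: print(ticket.close_job())
E
```

```text
[516.07957249 -98.60623825  98.96445665]
the job is handed in; nothing more can be done
None
```

The index pin stands upright and released in the notch, about 26 mm beyond the slot's middle, with its collar on the rail. Its head measured 99 mm high against 100 mm expected, the wrist force stayed under 10 N at every reading, and the job was handed in at about 17 s; no verdict came back.

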